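# Load the battery and click the slide cover shut on a shoe buffer

### The job

Get the bench shoe buffer ready for work: set the battery pack down flat in its open bay, then slide the bay's black cover along its rails over it until the springy tongue clicks down behind its ledge, and let go. Push slowly and gently: do not force the cover in its rails or ram it against the end stop. Leave the other things on the bench where they are.

Things in the scene. Friction and masses are not known exactly. Their poses are not given: they have to be found in the camera images.
- buffer: Low grey bench shoe buffer, fixed. Origin: on the bench under its battery box (which spans x = -130 to 128); x along the rails, the way the cover closes (away from the robot, to the felt disc: 61 mm high, 112 across, centre x = 205), z up. Box 258 (x) x 116 x 60.5 mm high over the rail lips. The deck the cover slides on is 48 mm above the bench; the lips reach in to y = +-36 mm.
- bay (a point): Middle of the floor of the open battery bay, at x = 24.5, y = 0, z = 8 mm on the buffer; axes as the buffer's. The bay is sunk in the deck, 63 (x) x 68 (y) mm, 40 mm deep.
- catch_zone (a point): Point on the deck at x = 96, z = 48 mm on the buffer, beyond the bay: mean place of the ledge's sheer far edge. Ledge: 14 wide, 4.8 mm high, a ramp 12 mm long rising to +x, 18 mm flat, then a sheer drop; a rigid steel end stop across the rails behind it. Ledge and stop are one adjustable plate, up to 10 mm nearer or farther along x; that is NOT measured here: feel for it.
- cover: Loose black slide cover, 100 (x) x 84 (y) x 7 mm, 80 g. Origin: on its underside, 45 mm behind its front edge; axes as buffer's. Starts open in the rails on the robot's side of the bay, origin at x = -62 to -55 mm on the buffer, and cannot be lifted out (1.5 mm of play sideways and up). Rubbing takes under 3 N. More than 22 N between cover and buffer breaks it: meet the stop slowly (10 mm/s; 25 jolts too hard) and push no more than 12 N.
- cover_rib (a point): Centre of the cover's upright grip rib, 55 mm behind its front edge and 45 ahead of its rear edge: 12 thick (x) x 34 wide (y) x 24 mm high, standing on the cover's upper face, which is 55 mm above the bench; the rib's top is at 79, this point at 67 mm. Axes as the buffer's. Clamping the rib can press the cover down and bind it in its rails; pushing the rib from behind (free deck there) leaves it free.
- tab (a joint): Bend (rad) of the cover's flexible tongue, 38 x 16 mm, hooked, in its front edge: 0 relaxed (also once clicked), 0.08 on top of the ledge. Depending on the plate it meets the ramp at rib x = 1 to 21 mm on the buffer, needs 2 to 7 N of push over 34 mm, clicks down at rib x = 35 to 55 (push drops to 1 N), and 2 mm on the cover meets the end stop.
- pack_mid (a point): Middle of the battery pack, 17.5 mm above its underside. Grey block 52 (x) x 56 (y) x 20 mm with a grip fin on top, 32 long (x), 12 thick (y), 15 mm high: 35 mm in all; 0.15 to 0.3 kg. On the bench left or right of the buffer, fin up, turned at random. In the bay the fin points along the rails, either way round, with 5.5 mm of room all round; the cover passes over it.
- wax_mid (a point): Centre of a plain dark-brown cake of edge wax, 66 x 44 x 26 mm, no fin; it lies on the bench on the other side of the buffer from the pack. Leave it.
- tin_mid (a point): Centre of a closed metal polish tin, 80 mm across, 26 mm high. Leave it.
- jar_mid (a point): Centre of a dye jar, 64 mm across, 75 mm high. Leave it.
- shoe_a_mid (a point): A black shoe on the left, 260 x 100 x 105 mm; point 45 mm above its underside, mid-length. Leave it.
- shoe_b_mid (a point): A black shoe on the right, 260 x 100 x 105 mm; point 45 mm above its underside, mid-length. Leave it.
Not all that is in view belongs to the job. What is shaped like the cover but pink or white is not meant.

How it is judged:
By the outcome, as a careful person would: the job done as asked, in the order asked, and still so for the second after the job is handed in, with the robot touching nothing.
It also fails if it takes over 67 s, if anything falls off the work surface, if the arm or the gripper's body presses on something with over 40 N, if the wrist force passes 120 N, or if a joint passes its speed limit or range.

### The arm

A 7-joint arm with a two-finger parallel gripper is mounted at the origin on the work surface. World frame = base frame: x ahead of the robot, y to its left, z up, the work surface at z = 0. Lengths are in m, angles in rad, forces in N, time in s.
With the tool pointing down it reaches from about 0.4 to 0.85 m from the base axis. Payload 4.5 kg.
Tool frame: the origin (TCP) lies on the centre line of the jaws, within the pads' length; the fingertips stand 22 mm ahead of it and the grasp point (between the pads) lies 3 mm ahead of it (manip.tip_reach is the distance from the TCP to the fingertips, in m); x points along the fingers, y is the direction in which the jaws open and shut, and the axes are right-handed (so a half turn about x gives the same grasp; the last joint's range is limited). The gripper opens to 85 mm and grips with 20 to 120 N. Pads are 22 mm wide; open, the fingers measure 114 mm over their backs; the gripper's body (76 mm by 85 mm) begins 54 mm behind the grasp point. The pads swing forward as they close: fully open they stand 13 mm farther back than shut.
Start: joints at [-1.165, 0.689, -0.195, 1.565, 0.157, 0.902, -0.215], TCP at [0.227, 0.582, 0.253] pointing down, gripper open.
Joint ranges: [-3.01, 3.01], [-0.46, 2.08], [-1.47, 1.51], [0.13, 2.56], [-1, 4.14], [0.04, 2.09], [-2.66, 2.66]. Speed limits (rad/s): [2.57, 2.57, 3.14, 3.14, 3.14, 3.14, 3.14].

### API

Orientations are given as a rotation vector (axis times angle).
In Python, from workcell import monitor, cams, manip, boxes_of, cut_out gives the robot as it stands.
- The arm moves only by the shell command python3 -m pendant 'ROWS' [FORCE]. ROWS is a JSON object of lists of equal length, an entry for each row: "translation": the shift along the world's x, y, z in mm, a list of three; "turn": the turn, a rotation vector about the world's x, y, z in rad, a list of three; "jaw": the closure, from 0 (fully open) to 1 (shut). In form: {"translation": [[x, y, z], ...], "turn": [[rx, ry, rz], ...], "jaw": [jaw, ...]}. A call has 1 to 20 rows; each row shifts and turns the commanded pose from where the row before left it; what a row does not reach is not made up. A row lasts 1/12 s, in which the tool goes at most 41.7 mm and 7.16 degrees, less where a joint would pass 70% of its speed; a pose out of reach is approached as far as the arm can. A call with a gripper value outside its range is refused whole. The fingers move at their own pace and stop on an object; FORCE is the grip in N (left out, the last holds). Time passes only in rows, so rows that do not move let the fingers close. It gives the time, the measured TCP pose, the force and the opening at its end, in the units of the state.
- monitor.observe(): the state, without advancing time (a new reading comes with each control period).
- cams.read_camera(name): name is "scene" or "top" or "wrist"; returns a dict with "frame" (400x640x3 uint8, red, green, blue), "camera_matrix" (3x3 intrinsics, pixels), "pose" (4x4, takes a point from camera to world coordinates). Camera axes: x right, y down, z forward; pixel columns grow to the right and rows downward; lengths in m; the calibration is good to about 2 mm. A picture is of the moment at which its call begins. There is no depth.
- manip.close_job(): hands the job in, once; it reports no verdict.
Trained networks look in a picture, given as the dict that the camera call returned (one of the last four; its "shot" number tells which), for a name from the list of things; names that differ only in an ending like _2 or _b are one class to them, and where a whole thing is asked for, a point or a joint stands for the part that bears it (a point fixed in the world has none). Each returns a list of dicts, best first, with "p" (0 to 1); they miss things now and then, are a little off and sometimes report something else, mostly with a low value. They report only what shows in the picture. A call takes as long as a camera call. They do not tell look-alikes from the thing itself.
- boxes_of(picture, query): "extent" ([left, top, right, bottom] in pixels, round what is visible of it).
- cut_out(picture, query): "mask" (400x640 bool, what is visible of it) and "extent" ([left, top, right, bottom] in pixels, round what is visible of it).
The state is a dict: "time": time; "joint_pos": joint angles; "joint_vel": joint speeds; "joint_torque": joint torques, N m; "ee_pos": TCP position; "orientation": TCP orientation; "wrist_force": force on the tool from outside, world axes, zero at the start; "moment": the same for the moment, N m; "finger_gap": finger opening in m.
Only numpy, scipy, OpenCV 4.12 (cv2) and the standard library are available. Lean on these libraries where they do the work, as an engineer would, in place of code of your own. Each camera call takes 0.05 s, during which the arm holds its last target.

## Working session

There is one attempt and no reset: what is moved stays moved. The work goes in short steps, Python scripts to look and compute and a shell command to move; the robot and the scene stay as the last step left them, time stands still between calls to the robot, and variables do not carry over. Pictures are saved under pics/ and viewed, and the job is handed in when it is done.

```bash
ls; mkdir -p pics; cat > h.py <<'E'
import numpy as np, cv2
from workcell import monitor, cams, manip, boxes_of, cut_out
def shot(name,fn=None):
    p=cams.read_camera(name)
    if fn: cv2.imwrite('pics/'+fn+'.png',p['frame'][:,:,::-1])
    return p
def ray(p,u,v):
    K=np.array(p['camera_matrix']);T=np.array(p['pose'])
    d=T[:3,:3]@np.linalg.solve(K,[u,v,1.]);return T[:3,3],d
def atz(p,u,v,z):
    o,d=ray(p,u,v);return o+d*(z-o[2])/d[2]
def proj(p,X):
    K=np.array(p['camera_matrix']);T=np.array(p['pose'])
    c=(np.atleast_2d(X)-T[:3,3])@T[:3,:3];q=c@K.T;return q[:,:2]/q[:,2:]
E
python3 - <<'E'
from h import *
s=monitor.observe();print({k:np.round(v,3) for k,v in s.items()},manip.tip_reach)
for c in ['top','scene']:
    p=shot(c,c+'1')
    print(c,np.round(p['pose'],3).tolist())
    for q in ['buffer','cover','pack_mid','wax_mid','tin_mid']:
        print(q,[(np.round(b['extent']).astype(int).tolist(),round(b['p'],2)) for b in boxes_of(p,q)])
E
```

```text
pics
{'time': np.float64(0.0), 'joint_pos': array([-1.165,  0.69 , -0.195,  1.566,  0.157,  0.903, -0.215]), 'joint_vel': array([-0.001,  0.002,  0.   ,  0.001,  0.002, -0.001,  0.   ]), 'joint_torque': array([ 0.0000e+00, -5.3960e+01, -1.2660e+00, -1.5855e+01,  9.0000e-03,
        9.0000e-03,  0.0000e+00]), 'ee_pos': array([0.227, 0.582, 0.252]), 'orientation': array([ 0.29 ,  1.551, -0.293]), 'wrist_force': array([-0.359,  0.678,  0.444]), 'moment': array([0.032, 0.005, 0.003]), 'finger_gap': np.float64(0.085)} 0.022
top [[-0.027, -0.986, 0.165, 0.302], [-1.0, 0.026, -0.006, 0.002], [0.001, -0.165, -0.986, 1.431], [0.0, 0.0, 0.0, 1.0]]
buffer [([320, 91, 366, 231], 0.81)]
cover [([331, 189, 358, 226], 0.83), ([270, 211, 309, 250], 0.71), ([367, 229, 414, 274], 0.68), ([261, 150, 308, 194], 0.66)]
pack_mid [([409, 183, 434, 209], 0.56)]
wax_mid [([222, 175, 243, 198], 0.77)]
tin_mid [([213, 123, 239, 149], 0.6)]
scene [[0.587, 0.591, -0.554, 1.143], [0.81, -0.427, 0.402, -0.43], [0.001, -0.685, -0.729, 0.873], [0.0, 0.0, 0.0, 1.0]]
buffer [([260, 184, 371, 303], 0.84)]
cover [([269, 192, 308, 221], 0.91), ([209, 199, 250, 224], 0.89), ([339, 202, 378, 232], 0.67), ([302, 170, 342, 197], 0.65), ([410, 196, 438, 225], 0.32)]
pack_mid [([212, 241, 244, 266], 0.93)]
wax_mid [([370, 172, 395, 194], 0.66)]
tin_mid [([408, 198, 439, 224], 0.74)]
```

```bash
python3 - <<'E'
import cv2
a=cv2.imread('pics/top1.png')[70:290,190:460];cv2.imwrite('pics/top1c.png',cv2.resize(a,None,fx=2.9,fy=2.7 and 2.7,interpolation=cv2.INTER_CUBIC))
a=cv2.imread('pics/scene1.png')[140:320,190:450];cv2.imwrite('pics/scene1c.png',cv2.resize(a,None,fx=3,fy=3,interpolation=cv2.INTER_CUBIC))
E
```

```text
(no output)
```

View pics/top1c.png

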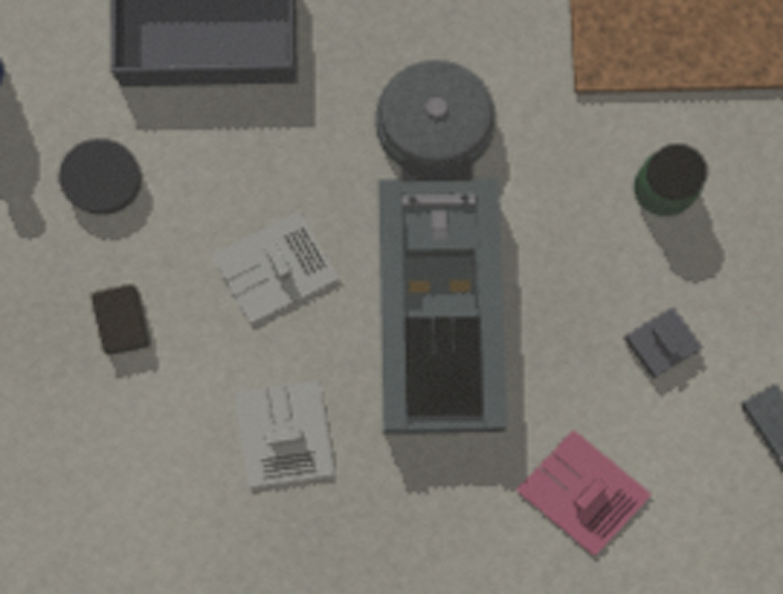

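View pics/scene1c.png

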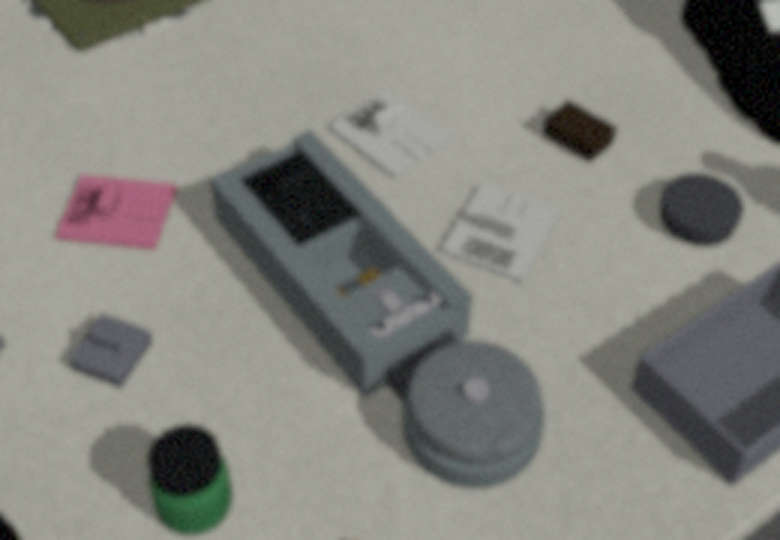

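The pack is at top pixel about (419,197): a grey block with a fin, on the robot's right of the buffer. The wax at (232,187) has no fin. There's another grey bar near (458,225). The black cover sits in the rails at (344,207), and the pink and white plates are decoys. Next I'll fit the poses.

```bash
python3 - <<'E'
from h import *
from scipy.optimize import minimize
p=shot('top'); 
m=cut_out(p,'buffer')[0]; M=m['mask']; print(m['p'],m['extent'])
s=shot('scene'); ms=cut_out(s,'buffer')[0]
def boxpts(x,y,a):
    R=np.array([[np.cos(a),-np.sin(a)],[np.sin(a),np.cos(a)]])
    P=np.array([[X,Y,Z] for X in(-.13,.128) for Y in(-.058,.058) for Z in(0,.0605)])
    P[:,:2]=P[:,:2]@R.T+[x,y]; 
    t=np.linspace(0,2*np.pi,40);D=np.array([[.205+.056*np.cos(q),.056*np.sin(q),Z] for q in t for Z in(0,.061)])
    D[:,:2]=D[:,:2]@R.T+[x,y];return P,D
def render(p,v):
    im=np.zeros((1600,2560),np.uint8)
    for P in boxpts(*v):
        h=cv2.convexHull(proj(p,P).astype(np.float32)*4)
        cv2.fillConvexPoly(im,np.round(h).astype(int),255)
    return cv2.resize(im,(640,400),interpolation=cv2.INTER_AREA)/255.
def cost(v): return sum(np.abs(render(q,v)-k['mask']).sum() for q,k in((p,m),(s,ms)))
c0=atz(p,344,185,.06)[:2];print(c0)
best=min((minimize(cost,[c0[0]+dx,c0[1],a],method='Nelder-Mead',options=dict(initial_simplex=None,xatol=1e-4)) for a in(-.05,.05) for dx in(-.02,.02)),key=lambda r:r.fun)
print(best.x,best.fun,M.sum())
np.save('buf.npy',best.x)
k=cut_out(p,'pack_mid')[0];print(k['p'],k['extent']);r=cv2.minAreaRect(np.argwhere(k['mask'])[:,::-1].astype(np.float32));print(r, atz(p,*r[0],.02))
k=cut_out(s,'pack_mid')[0];print(k['p'],k['extent']);r=cv2.minAreaRect(np.argwhere(k['mask'])[:,::-1].astype(np.float32));print(r, atz(s,*r[0],.015))
print(atz(p,419,196,.02))
a=cv2.cvtColor(p['frame'][160:260,380:480],4);cv2.imwrite('pics/packc.png',cv2.resize(a,None,fx=6,fy=6,interpolation=cv2.INTER_CUBIC))
E
```

```text
0.82 [321.9, 90.4, 364.0, 230.2]
[ 0.5343584  -0.05416618]
[ 0.54862064 -0.04793448 -0.01404571] 2440.3960784313726 4235
0.63 [406.9, 184.9, 430.4, 208.8]
((418.5, 196.0), (18.305105209350586, 21.35595703125), 56.30992889404297) [ 0.50419963 -0.26416653  0.02      ]
0.79 [213.6, 242.2, 246.0, 268.8]
((226.9000244140625, 255.7000274658203), (22.807889938354492, 23.702320098876953), 26.56505012512207) [ 0.50754641 -0.26260433  0.015     ]
[ 0.50416208 -0.26557196  0.02      ]
```

View pics/packc.png

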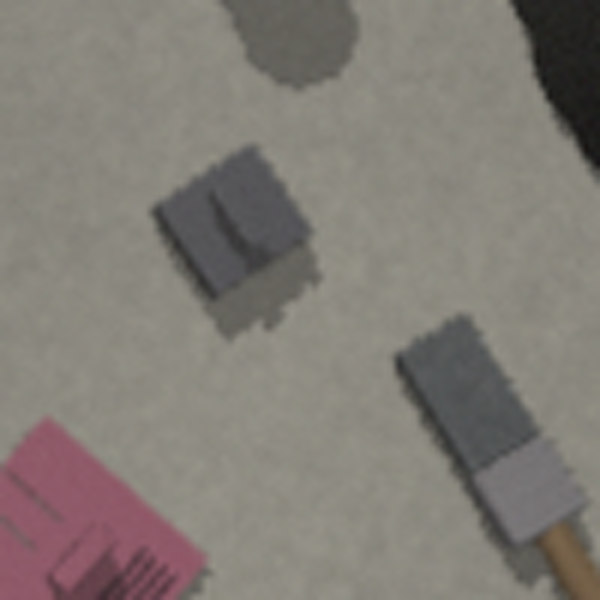

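```bash
python3 - <<'E'
from h import *
from scipy.spatial.transform import Rotation as R
s=monitor.observe();print(R.from_rotvec(s['orientation']).as_matrix().round(3))
E
python3 -m pendant '{"translation":[[32,-40,0],[32,-40,0],[32,-40,0],[32,-40,0],[32,-40,0],[32,-40,0],[32,-40,0],[28,-40,0],[28,-40,0],[20,-40,0],[15,-40,0],[15,-40,0],[10,-40,0],[5,-40,0],[0,-40,0],[0,-20,0],[0,0,0]],"turn":[[0,0,0],[0,0,0],[0,0,0],[0,0,0],[0,0,0],[0,0,0],[0,0,0],[0,0,0],[0,0,0],[0,0,0],[0,0,0],[0,0,0],[0,0,0],[0,0,0],[0,0,0],[0,0,0],[0,0,0]],"jaw":[0,0,0,0,0,0,0,0,0,0,0,0,0,0,0,0,0]}' 40
python3 - <<'E'
from h import *
p=shot('wrist','w1');print(np.round(p['pose'],3).tolist())
E
```

```text
[[-0.     0.363  0.932]
 [ 0.     0.932 -0.363]
 [-1.     0.    -0.   ]]
time: 2.32
ee_pos: [0.5197, 0.0236, 0.2531]
orientation: [0.296, 1.55, -0.303]
wrist_force: [0.1, -0.8, -0.4]
finger_gap: 0.0853
[[0.372, 0.891, 0.259, 0.454], [0.928, -0.356, -0.108, 0.05], [-0.004, 0.281, -0.96, 0.373], [0.0, 0.0, 0.0, 1.0]]
```

View pics/w1.png

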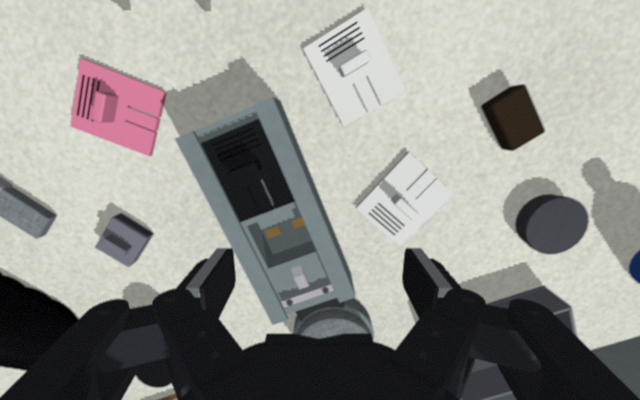

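```bash
python3 - <<'E'
from h import *
p=shot('wrist')
a=cv2.cvtColor(p['frame'][90:340,165:385],4);cv2.imwrite('pics/w1c.png',cv2.resize(a,None,fx=2.4,fy=2.4,interpolation=cv2.INTER_CUBIC)) 
b=np.load('buf.npy')
x,y,a=b;R=np.array([[np.cos(a),-np.sin(a)],[np.sin(a),np.cos(a)]])
for P in([-.13,.058,.0605],[-.13,-.058,.0605],[.128,.058,.0605],[.128,-.058,.0605]):
    q=np.r_[R@P[:2]+[x,y],P[2]];print(P,proj(p,q).round(1))
E
```

```text
[-0.13, 0.058, 0.0605] [[269.5 100.5]]
[-0.13, -0.058, 0.0605] [[171.  140.9]]
[0.128, 0.058, 0.0605] [[350.5 300.5]]
[0.128, -0.058, 0.0605] [[267.2 327.4]]
```

View pics/w1c.png

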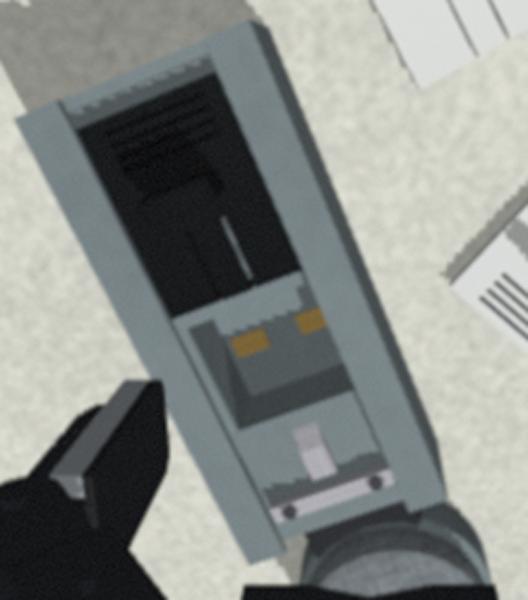

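```bash
python3 - <<'E'
from h import *
from scipy.optimize import least_squares
p=shot('wrist')
uv=np.array([(172.1,139.2),(271.3,99.2),(350.4,300.4),(268.3,324.2)])
L=np.array([[-.13,-.058],[-.13,.058],[.128,.058],[.128,-.058]])
W=np.array([atz(p,*q,.0605)[:2] for q in uv]);print(W.round(4))
f=lambda v:(L@np.array([[np.cos(v[2]),np.sin(v[2])],[-np.sin(v[2]),np.cos(v[2])]])+v[:2]-W).ravel()
r=least_squares(f,[.55,-.05,0]);print(r.x.round(4),r.fun.round(4))
a=cv2.cvtColor(p['frame'][190:290,80:170],4);cv2.imwrite('pics/w1p.png',cv2.resize(a,None,fx=6,fy=6,interpolation=cv2.INTER_CUBIC)) 
E
```

```text
[[ 0.4174 -0.0993]
 [ 0.4193  0.0168]
 [ 0.6777  0.0119]
 [ 0.6724 -0.1005]]
[ 0.5477 -0.0428 -0.0151] [-0.0006  0.0005 -0.0007  0.0003 -0.0011  0.0014  0.0024 -0.0022]
```

View pics/w1p.png

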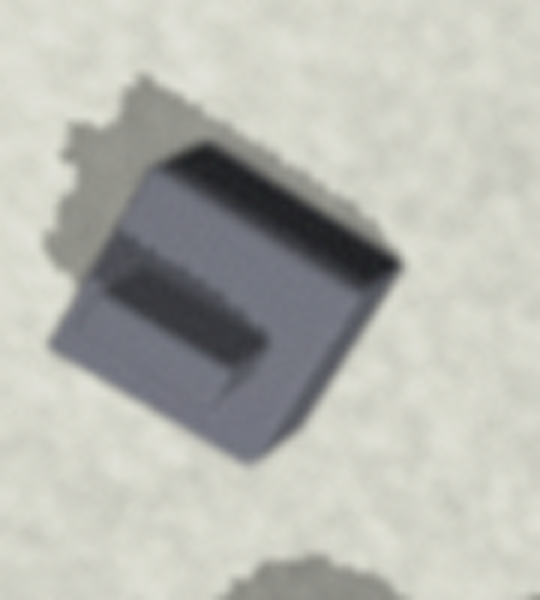

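```bash
python3 - <<'E'
from h import *
from scipy.spatial.transform import Rotation as R
p=shot('wrist')
uv=np.array([(152,170),(362,290),(250,462),(50,345)])/6+[80,190]
W=np.array([atz(p,*q,.02)[:2] for q in uv]);print(W.round(4),W.mean(0))
for i in range(4):
    d=W[(i+1)%4]-W[i];print(np.linalg.norm(d).round(4),np.degrees(np.arctan2(d[1],d[0])).round(1))
s=monitor.observe();M=R.from_rotvec(s['orientation']).as_matrix();print('tool y yaw',np.degrees(np.arctan2(M[1,1],M[0,1])),s['joint_pos'].round(2),s['ee_pos'])
E
```

```text
[[ 0.4711 -0.2503]
 [ 0.5126 -0.2224]
 [ 0.5407 -0.2691]
 [ 0.4987 -0.2952]] [ 0.50579013 -0.259229  ]
0.05 33.9
0.0545 -59.1
0.0494 -148.1
0.0527 121.6
tool y yaw 68.82121153163207 [ 0.02  0.56 -0.28  1.87  0.22  0.74  0.83] [0.52005467 0.03273097 0.253495  ]
```

```bash
python3 -m pendant '{"translation":[[0,-30,0],[0,-30,0],[-2,-30,0],[-2,-30,-10],[-2,-30,-10],[-2,-30,-10],[-2,-30,-10],[-2,-30,-10],[-2,-30,-10],[0,-23,-10],[0,0,-10],[0,0,0],[0,0,0]],"turn":[[0,0,0.105],[0,0,0.105],[0,0,0.105],[0,0,0.105],[0,0,0.105],[0,0,0.105],[0,0,0.105],[0,0,0.105],[0,0,0.105],[0,0,0],[0,0,0],[0,0,0],[0,0,0]],"jaw":[0,0,0,0,0,0,0,0,0,0,0,0,0]}'
cat > st.py <<'E'
from h import *
from scipy.spatial.transform import Rotation as R
def st():
    s=monitor.observe();M=R.from_rotvec(s['orientation']).as_matrix();print('t',round(s['time'],2),'pos',np.round(s['ee_pos'],4),'yawY',np.degrees(np.arctan2(M[1,1],M[0,1])).round(1),'xdir',M[:,0].round(3),'F',np.round(s['wrist_force'],1),'gap',round(s['finger_gap'],4));return s
E
python3 - <<'E'
from st import *
st();p=shot('wrist','w2');print(np.round(p['pose'],3).tolist())
E
```

```text
time: 3.6
ee_pos: [0.5067, -0.2596, 0.1731]
orientation: [-0.45, 1.523, 0.453]
wrist_force: [0.5, 0.8, -0.0]
finger_gap: 0.0853
t 3.6 pos [ 0.5067 -0.2596  0.1731] yawY 123.0 xdir [-0.     0.002 -1.   ] F [ 0.5  0.8 -0. ] gap 0.0853
[[-0.545, 0.805, 0.235, 0.448], [0.838, 0.523, 0.155, -0.299], [0.002, 0.281, -0.96, 0.293], [0.0, 0.0, 0.0, 1.0]]
```

View pics/w2.png

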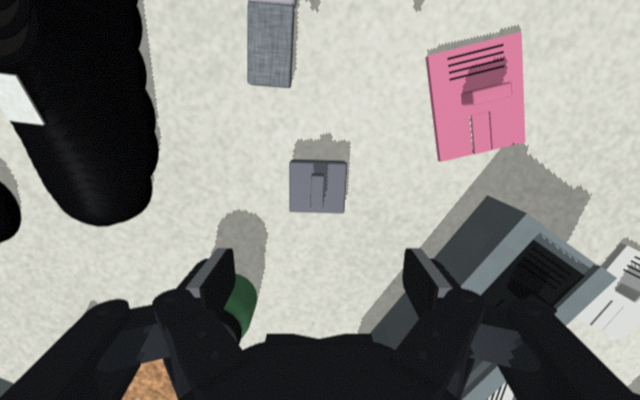

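```bash
python3 - <<'E'
from st import *
p=shot('wrist')
a=cv2.cvtColor(p['frame'][150:220,280:355],4);cv2.imwrite('pics/w2p.png',cv2.resize(a,None,fx=8,fy=8,interpolation=cv2.INTER_CUBIC)) 
E
```

```text
(no output)
```

View pics/w2p.png

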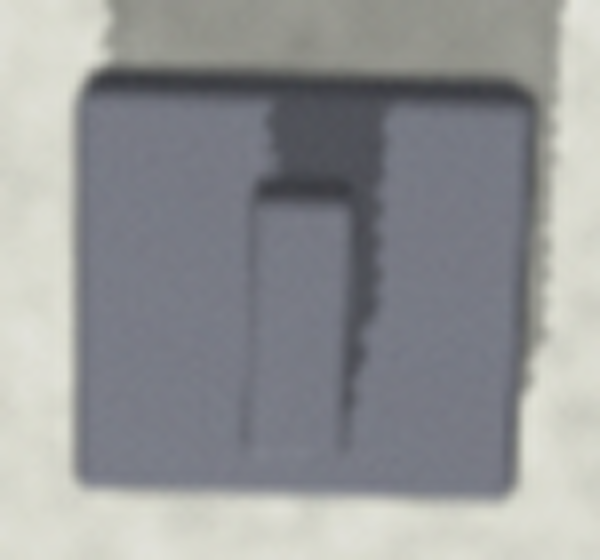

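```bash
python3 - <<'E'
from st import *
s=st();p=shot('wrist')
for uv,z in(([(256,200),(350,204),(340,452),(247,450)],.035),([(80,95),(530,100),(515,495),(80,487)],.02)):
    W=np.array([atz(p,*(np.array(q)/8+[280,150]),z)[:2] for q in uv]);c=W.mean(0)
    d=(W[2]-W[1]+W[3]-W[0])/2; e=(W[1]-W[0]+W[2]-W[3])/2
    print(c.round(4),np.linalg.norm(d).round(4),np.linalg.norm(e).round(4),np.degrees([np.arctan2(*d[::-1]),np.arctan2(*e[::-1])]).round(1),'shift',((c-s['ee_pos'][:2])*1000).round(1))
E
```

```text
t 3.7 pos [ 0.5073 -0.2595  0.1741] yawY 123.1 xdir [ 0.001  0.001 -1.   ] F [-1.4  0.7  0.2] gap 0.0856
[ 0.5043 -0.2637] 0.0302 0.011 [ 30.9 121.2] shift [-2.9 -4.3]
[ 0.5042 -0.2634] 0.0501 0.0548 [ 32.  122.2] shift [-3.  -3.9]
```

```bash
python3 -m pendant '{"translation":[[-3,-4,-10],[0,0,-25],[0,0,-25],[0,0,-25],[0,0,-20],[0,0,-15],[0,0,-5],[0,0,-2],[0,0,0],[0,0,0]],"turn":[[0,0,-0.023],[0,0,0],[0,0,0],[0,0,0],[0,0,0],[0,0,0],[0,0,0],[0,0,0],[0,0,0],[0,0,0]],"jaw":[0.6,0.6,0.6,0.6,0.6,0.6,0.6,0.6,0.6,0.6]}'
python3 - <<'E'
from st import *
s=st();p=shot('wrist','w3')
E
```

```text
time: 4.58
ee_pos: [0.5036, -0.2661, 0.0472]
orientation: [-0.432, 1.526, 0.43]
wrist_force: [-0.3, -0.7, 0.6]
finger_gap: 0.0346
t 4.58 pos [ 0.5036 -0.2661  0.0472] yawY 121.5 xdir [ 0.002 -0.    -1.   ] F [-0.3 -0.7  0.6] gap 0.0346
```

View pics/w3.png

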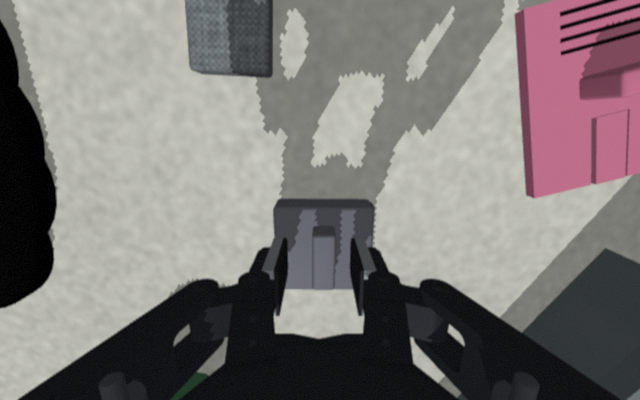

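The fin is centred between the fingers, around (324,257), so I'll close on it.

```bash
python3 -m pendant '{"translation":[[0,2,0],[0,0,-1],[0,0,0],[0,0,0],[0,0,0],[0,0,0],[0,0,0],[0,0,0]],"turn":[[0,0,0],[0,0,0],[0,0,0],[0,0,0],[0,0,0],[0,0,0],[0,0,0],[0,0,0]],"jaw":[0.6,0.8,1,1,1,1,1,1]}' 50
python3 -m pendant '{"translation":[[0,0,5],[0,0,10],[0,0,20],[0,0,30],[0,0,35],[0,0,30],[0,0,0]],"turn":[[0,0,0],[0,0,0],[0,0,0],[0,0,0],[0,0,0],[0,0,0],[0,0,0]],"jaw":[1,1,1,1,1,1,1]}'
python3 - <<'E'
from st import *
s=st();p=shot('wrist','w4')
E
```

```text
time: 5.3
ee_pos: [0.5033, -0.2639, 0.0459]
orientation: [-0.432, 1.527, 0.431]
wrist_force: [-1.2, 0.3, 5.6]
finger_gap: 0.0102
time: 5.88
ee_pos: [0.5062, -0.2648, 0.1815]
orientation: [-0.435, 1.519, 0.426]
wrist_force: [0.9, -0.3, -2.1]
finger_gap: 0.0104
t 5.88 pos [ 0.5062 -0.2648  0.1815] yawY 121.5 xdir [ 0.01  -0.003 -1.   ] F [ 0.9 -0.3 -2.1] gap 0.0104
```

View pics/w4.png

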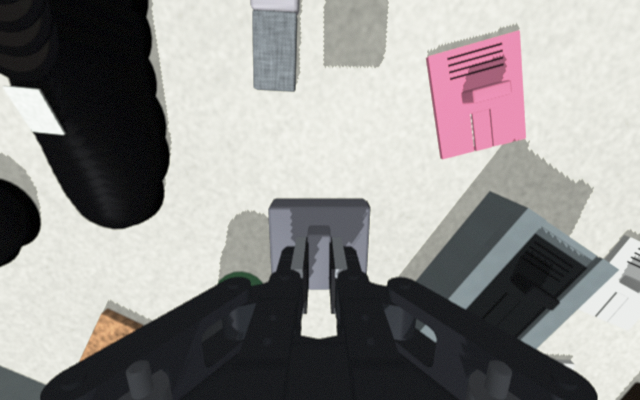

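```bash
python3 -m pendant '{"translation":[[5,15,0],[8,25,0],[8,25,0],[8,25,0],[8,25,0],[8,25,0],[8,25,0],[8,25,0],[5,20,0],[0,10,0],[0,0,0],[0,0,0]],"turn":[[0,0,-0.07],[0,0,-0.07],[0,0,-0.07],[0,0,-0.07],[0,0,-0.07],[0,0,-0.07],[0,0,-0.07],[0,0,-0.075],[0,0,0],[0,0,0],[0,0,0],[0,0,0]],"jaw":[1,1,1,1,1,1,1,1,1,1,1,1]}'
python3 - <<'E'
from st import *
s=st();p=shot('wrist','w5')
E
```

```text
time: 6.93
ee_pos: [0.5678, -0.0449, 0.1746]
orientation: [0.01, 1.573, -0.012]
wrist_force: [-0.9, -0.5, -2.5]
finger_gap: 0.0106
t 6.93 pos [ 0.5678 -0.0449  0.1746] yawY 89.2 xdir [-0.003 -0.001 -1.   ] F [-0.9 -0.5 -2.5] gap 0.0106
```

View pics/w5.png

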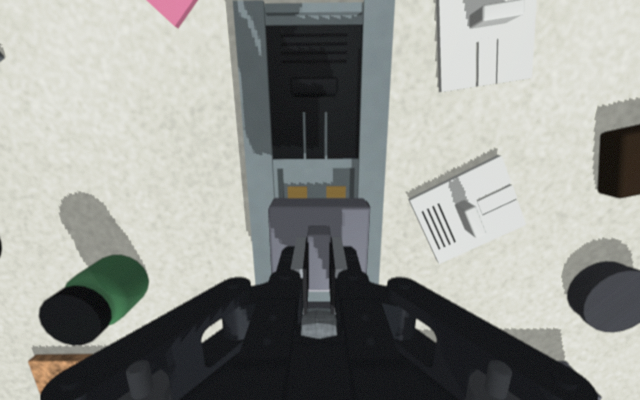

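```bash
python3 - <<'E'
from st import *
p=shot('wrist')
a=cv2.cvtColor(p['frame'][0:260,215:415],4);cv2.imwrite('pics/w5p.png',cv2.resize(a,None,fx=3,fy=2.3 and 3,interpolation=cv2.INTER_CUBIC)[:,:])
a=cv2.cvtColor(p['frame'][140:230,255:375],4);cv2.imwrite('pics/w5q.png',cv2.resize(a,None,fx=6,fy=6,interpolation=cv2.INTER_CUBIC)) 
E
```

```text
(no output)
```

View pics/w5p.png

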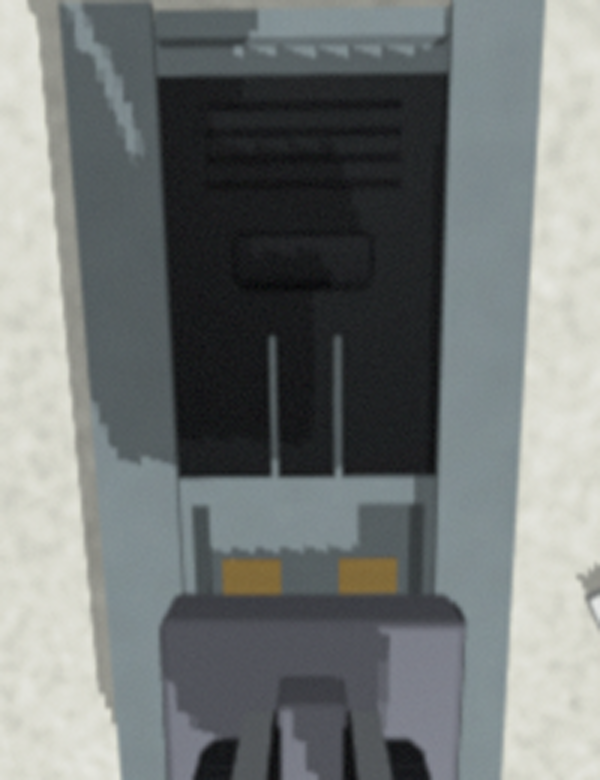

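View pics/w5q.png

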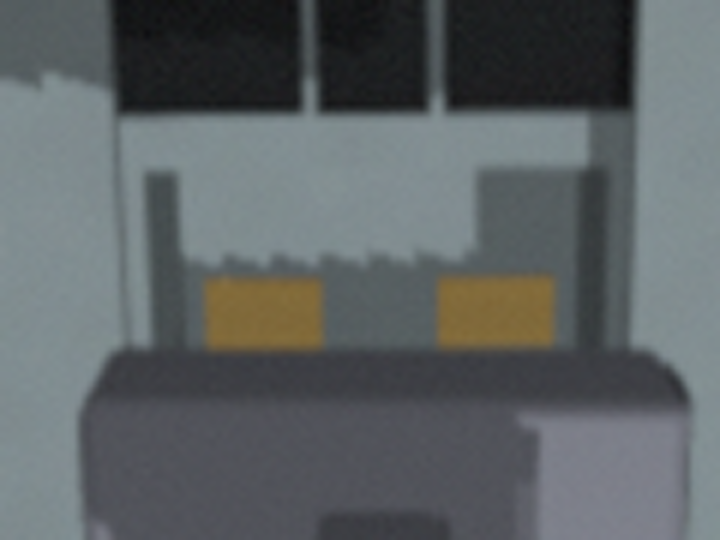

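```bash
python3 - <<'E'
from st import *
s=st();p=shot('wrist')
def c3(u,v):return u/3+215,v/3
def c6(u,v):return u/6+255,v/6+140
f=lambda q,z:atz(p,*q,z)[:2].round(4)
L=.0605
print('lip',f(c3(155,15),L),f(c3(185,595),L),f(c3(450,15),L),f(c3(435,595),L))
print('outer',f(c3(62,5),L),f(c3(120,740),L),f(c3(545,5),L),f(c3(505,740),L))
print('bay',f(c6(148,172),.048),f(c6(606,168),.048))
print('cover front',f(c6(118,110),.055),f(c6(630,108),.055))
print('rib',[f(c3(*q),.079) for q in((235,235),(372,235),(372,290),(235,290))])
z=s['ee_pos'][2]-.046
print('pack',f(c6(85,408),z+.02),f(c6(690,410),z+.02), f(c6(118,355),z),f(c6(660,352),z))
E
```

```text
t 7.03 pos [ 0.568  -0.0467  0.1748] yawY 89.0 xdir [-0.002 -0.002 -1.   ] F [ 0.8 -0.8 -1.3] gap 0.0106
lip [ 0.4189 -0.0822] [ 0.5627 -0.0834] [ 0.4201 -0.0118] [ 0.5639 -0.012 ]
outer [ 0.4164 -0.1042] [ 0.6076 -0.1055] [0.4185 0.0107] [0.6095 0.0101]
bay [ 0.5393 -0.0812] [ 0.5398 -0.0143]
cover front [ 0.5292 -0.0839] [ 0.5302 -0.012 ]
rib [array([ 0.4702, -0.0636]), array([ 0.4707, -0.0315]), array([ 0.4829, -0.0315]), array([ 0.4823, -0.0641])]
pack [ 0.5436 -0.0737] [ 0.5446 -0.0193] [ 0.5443 -0.0738] [ 0.5449 -0.0189]
```

```bash
python3 -m pendant '{"translation":[[1,-1.5,-10],[0,0,-20],[0,0,-20],[0,0,-10],[0,0,-5],[0,0,0],[0,0,0]],"turn":[[0,0,0],[0,0,0],[0,0,0],[0,0,0],[0,0,0],[0,0,0],[0,0,0]],"jaw":[1,1,1,1,1,1,1]}'
python3 - <<'E'
from st import *
s=st();p=shot('wrist')
a=cv2.cvtColor(p['frame'][100:350,200:440],4);cv2.imwrite('pics/w6.png',cv2.resize(a,None,fx=2.4,fy=2.4,interpolation=cv2.INTER_CUBIC)) 
E
```

```text
time: 7.67
ee_pos: [0.5702, -0.0457, 0.1105]
orientation: [0.012, 1.57, -0.012]
wrist_force: [0.9, -0.4, -1.6]
finger_gap: 0.0106
t 7.67 pos [ 0.5702 -0.0457  0.1105] yawY 89.1 xdir [ 0.  0. -1.] F [ 0.9 -0.4 -1.6] gap 0.0106
```

View pics/w6.png

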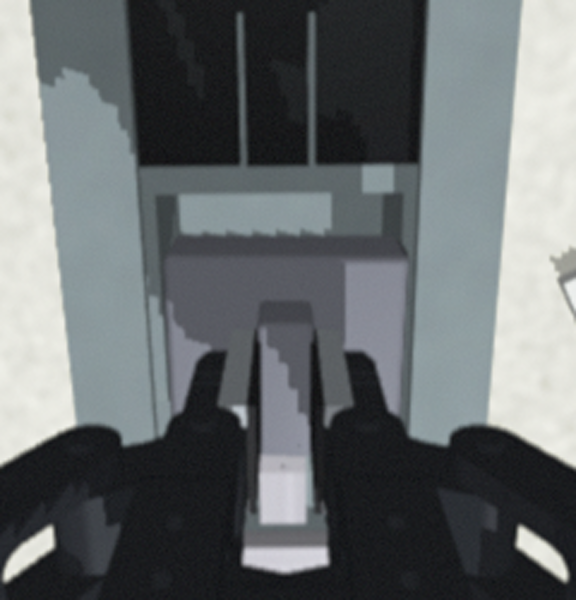

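```bash
python3 - <<'E'
from st import *
s=st();p=shot('wrist')
g=lambda u,v:(u/2.4+200,v/2.4+100)
f=lambda q,z:atz(p,*g(*q),z)[:2].round(4)
z=.1105-.046
print('pack top',f((168,255),z+.02),f((405,258),z+.02),'bot',f((178,237),z),f((402,237),z))
print('lip',f((147,255),.0605),f((413,255),.0605),'bay',f((155,195),.048),f((404,192),.048))
E
```

```text
t 7.72 pos [ 0.5706 -0.0456  0.111 ] yawY 89.1 xdir [ 0.001  0.    -1.   ] F [ 0.8 -0.7 -1.4] gap 0.0105
pack top [ 0.5454 -0.0721] [ 0.5469 -0.0188] bot [ 0.5469 -0.0729] [ 0.5477 -0.0161]
lip [ 0.5528 -0.082 ] [ 0.5538 -0.0123] bay [ 0.5395 -0.0813] [ 0.5397 -0.0131]
```

```bash
python3 -m pendant '{"translation":[[-2,-2,0],[0,0,-8],[0,0,-10],[0,0,-10],[0,0,-10],[0,0,-8],[0,0,-4],[0,0,0]],"turn":[[0,0,0.012],[0,0,0],[0,0,0],[0,0,0],[0,0,0],[0,0,0],[0,0,0],[0,0,0]],"jaw":[1,1,1,1,1,1,1,1]}'
python3 -m pendant '{"translation":[[0,0,-2],[0,0,-1],[0,0,-1],[0,0,-0.5],[0,0,0]],"turn":[[0,0,0],[0,0,0],[0,0,0],[0,0,0],[0,0,0]],"jaw":[1,1,1,1,1]}'
python3 - <<'E'
from st import *
s=st();p=shot('wrist')
a=cv2.cvtColor(p['frame'][100:350,200:440],4);cv2.imwrite('pics/w7.png',cv2.resize(a,None,fx=2.4,fy=2.4,interpolation=cv2.INTER_CUBIC)) 
E
```

```text
time: 8.43
ee_pos: [0.5671, -0.0473, 0.0588]
orientation: [0.002, 1.573, -0.002]
wrist_force: [-0.0, 0.0, -1.6]
finger_gap: 0.0105
time: 8.85
ee_pos: [0.568, -0.0475, 0.056]
orientation: [0.002, 1.57, -0.002]
wrist_force: [0.4, 0.1, -2.8]
finger_gap: 0.0104
t 8.85 pos [ 0.568  -0.0475  0.056 ] yawY 89.8 xdir [ 0.  0. -1.] F [ 0.4  0.1 -2.8] gap 0.0104
```

View pics/w7.png

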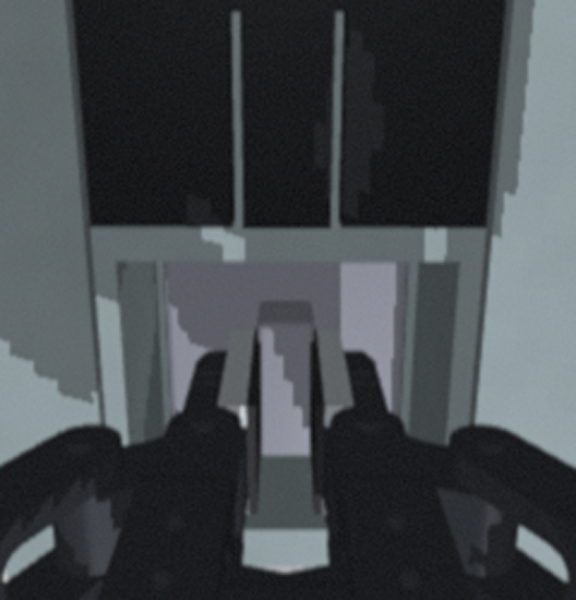

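```bash
python3 -m pendant '{"translation":[[0,0,-1],[0,0,-1],[0,0,-0.5],[0,0,0]],"turn":[[0,0,0],[0,0,0],[0,0,0],[0,0,0]],"jaw":[1,1,1,1]}'

```

```text
time: 9.23
ee_pos: [0.5681, -0.0475, 0.0539]
orientation: [0.002, 1.57, -0.002]
wrist_force: [-1.2, 0.0, 6.0]
finger_gap: 0.0106
```

```bash
python3 -m pendant '{"translation":[[0,0,0],[0,0,0],[0,0,0],[0,0,5],[0,0,15],[0,0,30],[0,0,30],[0,0,20],[0,0,0]],"turn":[[0,0,0],[0,0,0],[0,0,0],[0,0,0],[0,0,0],[0,0,0],[0,0,0],[0,0,0],[0,0,0]],"jaw":[0.76,0.76,0.76,0.76,0.76,0.76,0.76,0.76,0.76]}'
python3 - <<'E'
from st import *
s=st();p=shot('wrist')
a=cv2.cvtColor(p['frame'][0:300,180:460],4);cv2.imwrite('pics/w8.png',cv2.resize(a,None,fx=2,fy=2,interpolation=cv2.INTER_CUBIC)) 
p=shot('scene')
a=cv2.cvtColor(p['frame'][170:320,230:400],4);cv2.imwrite('pics/s8.png',cv2.resize(a,None,fx=4,fy=4,interpolation=cv2.INTER_CUBIC)) 
E
```

```text
time: 9.98
ee_pos: [0.5707, -0.0474, 0.1578]
orientation: [0.003, 1.563, -0.002]
wrist_force: [0.2, -0.0, -0.2]
finger_gap: 0.0201
t 9.98 pos [ 0.5707 -0.0474  0.1578] yawY 89.8 xdir [ 0.008  0.    -1.   ] F [ 0.2 -0.  -0.2] gap 0.0201
```

View pics/w8.png

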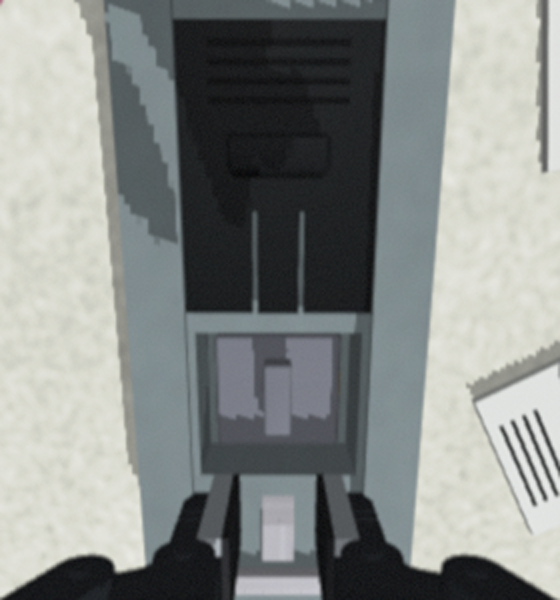

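View pics/s8.png

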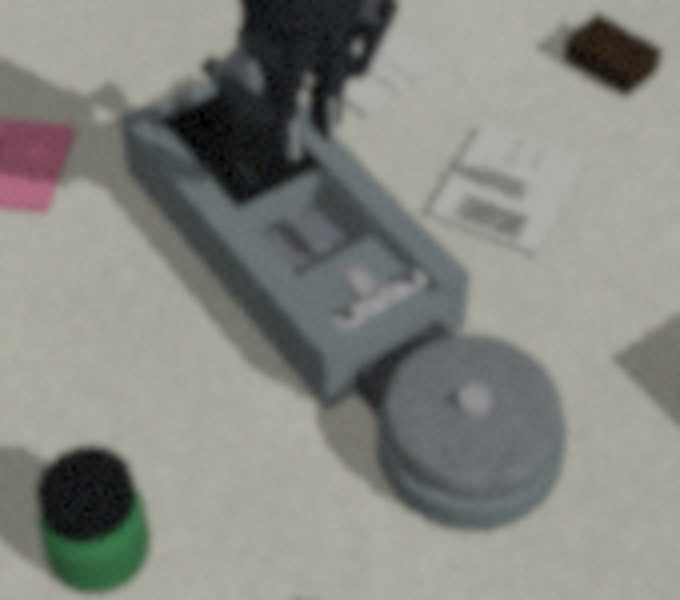

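```bash
python3 -m pendant '{"translation":[[-15,0,0],[-25,0,0],[-30,0,0],[-30,0,0],[-17,0,0],[-5,0,0],[0,0,-10],[0,0,-15],[0,0,-15],[0,0,-10],[0,0,0],[0,0,0]],"turn":[[0,0,0],[0,0,0],[0,0,0],[0,0,0],[0,0,0],[0,0,0],[0,0,0],[0,0,0],[0,0,0],[0,0,0],[0,0,0],[0,0,0]],"jaw":[1,1,1,1,1,1,1,1,1,1,1,1]}' 40
python3 - <<'E'
from st import *
s=st();p=shot('wrist')
a=cv2.cvtColor(p['frame'][100:400,180:460],4);cv2.imwrite('pics/w9.png',cv2.resize(a,None,fx=2,fy=2,interpolation=cv2.INTER_CUBIC)) 
E
```

```text
time: 11.08
ee_pos: [0.4462, -0.0473, 0.1025]
orientation: [0.002, 1.572, -0.002]
wrist_force: [0.1, 0.2, -0.1]
finger_gap: -0.0
t 11.08 pos [ 0.4462 -0.0473  0.1025] yawY 89.9 xdir [-0.001 -0.    -1.   ] F [ 0.1  0.2 -0.1] gap -0.0
```

View pics/w9.png

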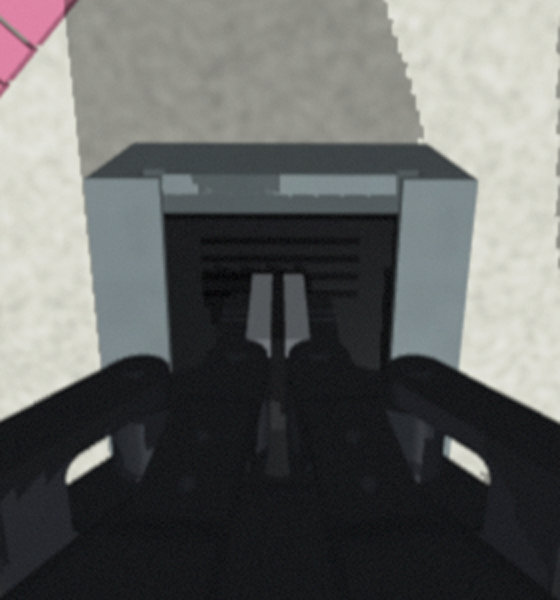

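```bash
python3 -m pendant '{"translation":[[0,0,-6],[0,0,-6],[0,0,-5],[0,0,-2],[0,0,0],[0,0,0],[1.5,0,0],[1.5,0,0],[1.5,0,0],[1.5,0,0],[1,0,0],[1,0,0],[1,0,0],[1,0,0],[1,0,0],[1,0,0]],"turn":[[0,0,0],[0,0,0],[0,0,0],[0,0,0],[0,0,0],[0,0,0],[0,0,0],[0,0,0],[0,0,0],[0,0,0],[0,0,0],[0,0,0],[0,0,0],[0,0,0],[0,0,0],[0,0,0]],"jaw":[1,1,1,1,1,1,1,1,1,1,1,1,1,1,1,1]}'

```

```text
time: 12.47
ee_pos: [0.4578, -0.0475, 0.0843]
orientation: [0.002, 1.571, -0.002]
wrist_force: [-0.0, 0.2, 0.3]
finger_gap: 0.0001
```

```bash
python3 -m pendant '{"translation":[[1,0,0],[1,0,0],[1,0,0],[1,0,0],[1,0,0],[1,0,0],[1,0,0],[1,0,0],[1,0,0],[1,0,0]],"turn":[[0,0,0],[0,0,0],[0,0,0],[0,0,0],[0,0,0],[0,0,0],[0,0,0],[0,0,0],[0,0,0],[0,0,0]],"jaw":[1,1,1,1,1,1,1,1,1,1]}'

```

```text
time: 13.3
ee_pos: [0.468, -0.0475, 0.0843]
orientation: [0.002, 1.571, -0.002]
wrist_force: [0.1, 0.8, -0.3]
finger_gap: 0.0001
```

```bash
python3 -m pendant '{"translation":[[1,0,0],[1,0,0],[1,0,0],[1,0,0],[1,0,0],[1,0,0]],"turn":[[0,0,0],[0,0,0],[0,0,0],[0,0,0],[0,0,0],[0,0,0]],"jaw":[1,1,1,1,1,1]}'
python3 - <<'E'
from st import *
s=st();p=shot('wrist')
a=cv2.cvtColor(p['frame'][100:400,180:460],4);cv2.imwrite('pics/w10.png',cv2.resize(a,None,fx=2,fy=2,interpolation=cv2.INTER_CUBIC)) 
p=shot('scene')
a=cv2.cvtColor(p['frame'][170:320,230:400],4);cv2.imwrite('pics/s10.png',cv2.resize(a,None,fx=4,fy=4,interpolation=cv2.INTER_CUBIC)) 
E
```

```text
time: 13.8
ee_pos: [0.474, -0.0475, 0.0843]
orientation: [0.002, 1.571, -0.002]
wrist_force: [-0.5, 0.4, 0.6]
finger_gap: -0.0003
t 13.8 pos [ 0.474  -0.0475  0.0843] yawY 89.8 xdir [-0.  0. -1.] F [-0.5  0.4  0.6] gap -0.0003
```

View pics/w10.png

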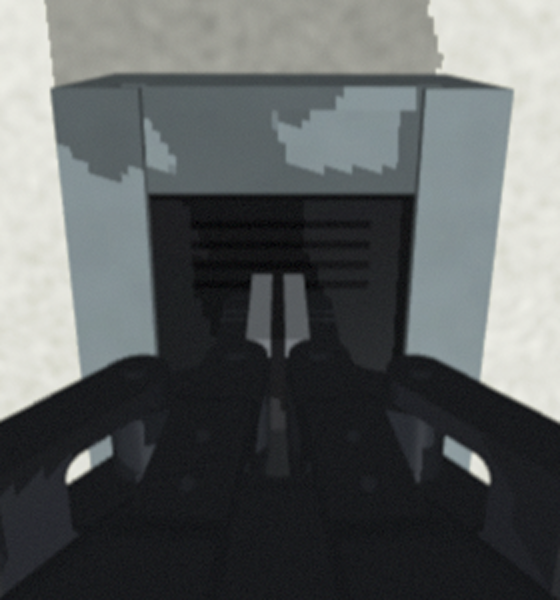

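View pics/s10.png

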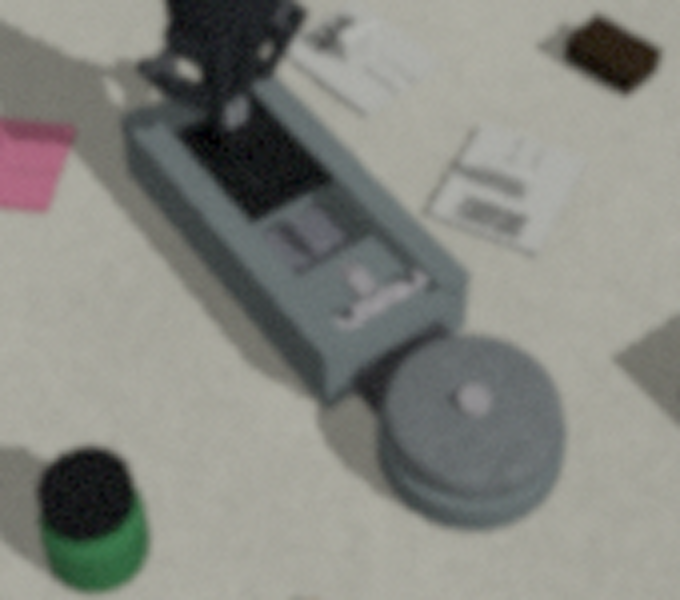

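```bash
python3 -m pendant '{"translation":[[1.2,0,0],[1.5,0,0],[1.6,0,0],[1.6,0,0],[1.6,0,0],[1.6,0,0],[1.6,0,0],[1.6,0,0],[1.6,0,0],[1.6,0,0],[1.6,0,0],[1.6,0,0],[1.6,0,0],[1.6,0,0],[1.6,0,0],[1.6,0,0],[1.6,0,0],[1.6,0,0],[1.6,0,0],[1.3,0,0]],"turn":[[0,0,0],[0,0,0],[0,0,0],[0,0,0],[0,0,0],[0,0,0],[0,0,0],[0,0,0],[0,0,0],[0,0,0],[0,0,0],[0,0,0],[0,0,0],[0,0,0],[0,0,0],[0,0,0],[0,0,0],[0,0,0],[0,0,0],[0,0,0]],"jaw":[1,1,1,1,1,1,1,1,1,1,1,1,1,1,1,1,1,1,1,1]}'
python3 -m pendant '{"translation":[[1.2,0,0],[1.2,0,0],[1.2,0,0],[1.2,0,0],[1.2,0,0],[1.2,0,0],[1.2,0,0],[1.2,0,0],[1.2,0,0],[0.8,0,0]],"turn":[[0,0,0],[0,0,0],[0,0,0],[0,0,0],[0,0,0],[0,0,0],[0,0,0],[0,0,0],[0,0,0],[0,0,0]],"jaw":[1,1,1,1,1,1,1,1,1,1]}'
python3 - <<'E'
from st import *
s=st();p=shot('wrist','w11')
a=cv2.cvtColor(p['frame'][100:400,180:460],4);cv2.imwrite('pics/w11.png',cv2.resize(a,None,fx=2,fy=2,interpolation=cv2.INTER_CUBIC)) 
E
```

```text
time: 15.57
ee_pos: [0.5054, -0.0475, 0.0843]
orientation: [0.002, 1.571, -0.002]
wrist_force: [-1.5, -0.2, 1.0]
finger_gap: 0.0
time: 16.4
ee_pos: [0.517, -0.0475, 0.0843]
orientation: [0.002, 1.571, -0.002]
wrist_force: [-0.5, -0.1, 0.2]
finger_gap: -0.0003
t 16.4 pos [ 0.517  -0.0475  0.0843] yawY 89.8 xdir [ 0.  0. -1.] F [-0.5 -0.1  0.2] gap -0.0003
```

View pics/w11.png

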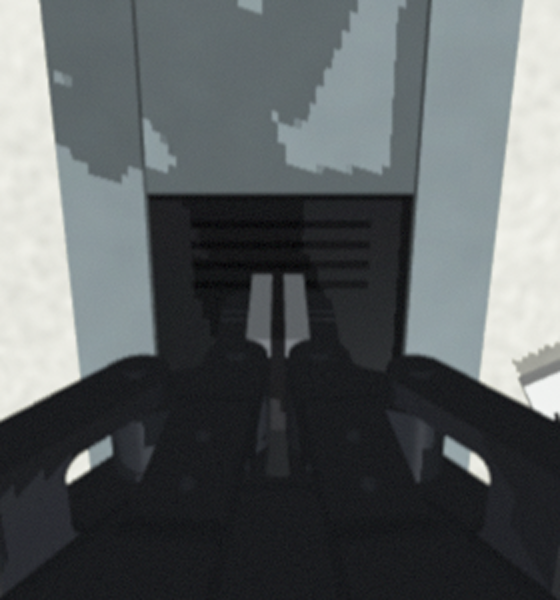

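```bash
python3 - <<'E'
from h import *
p=cams.read_camera('wrist');x=atz(p,318,197.5,.055);print('cover rear',x.round(4),'rib buffer x',x[0]+.045-.5467)
E
for i in 1 2; do python3 -m pendant '{"translation":[[0.8,0,0],[0.8,0,0],[0.8,0,0],[0.8,0,0],[0.8,0,0],[0.8,0,0],[0.8,0,0],[0.8,0,0]],"turn":[[0,0,0],[0,0,0],[0,0,0],[0,0,0],[0,0,0],[0,0,0],[0,0,0],[0,0,0]],"jaw":[1,1,1,1,1,1,1,1]}' | egrep 'pos|force'; done
```

```text
cover rear [ 0.4883 -0.0484  0.055 ] rib buffer x -0.01337031272884981
ee_pos: [0.5232, -0.0475, 0.0843]
wrist_force: [-0.4, -0.8, -0.3]
ee_pos: [0.5296, -0.0475, 0.0843]
wrist_force: [-1.0, -0.1, 0.8]
```

```bash
python3 -m pendant '{"translation":[[0.8,0,0],[0.8,0,0],[0.8,0,0],[0.8,0,0],[0.8,0,0],[0.8,0,0]],"turn":[[0,0,0],[0,0,0],[0,0,0],[0,0,0],[0,0,0],[0,0,0]],"jaw":[1,1,1,1,1,1]}' | egrep 'pos|force'
python3 -m pendant '{"translation":[[0.8,0,0],[0.8,0,0],[0.8,0,0],[0.8,0,0],[0.8,0,0],[0.8,0,0]],"turn":[[0,0,0],[0,0,0],[0,0,0],[0,0,0],[0,0,0],[0,0,0]],"jaw":[1,1,1,1,1,1]}' | egrep 'pos|force'
```

```text
ee_pos: [0.5344, -0.0475, 0.0843]
wrist_force: [-1.4, 1.1, 0.6]
ee_pos: [0.5392, -0.0475, 0.0843]
wrist_force: [-1.0, 0.8, 0.7]
```

```bash
python3 -m pendant '{"translation":[[0.8,0,0],[0.8,0,0],[0.8,0,0],[0.8,0,0],[0.8,0,0],[0.8,0,0]],"turn":[[0,0,0],[0,0,0],[0,0,0],[0,0,0],[0,0,0],[0,0,0]],"jaw":[1,1,1,1,1,1]}' | egrep 'pos|force'
python3 -m pendant '{"translation":[[0.8,0,0],[0.8,0,0],[0.8,0,0],[0.8,0,0],[0.8,0,0],[0.8,0,0]],"turn":[[0,0,0],[0,0,0],[0,0,0],[0,0,0],[0,0,0],[0,0,0]],"jaw":[1,1,1,1,1,1]}' | egrep 'pos|force'
```

```text
ee_pos: [0.5433, -0.0476, 0.0843]
wrist_force: [-3.3, 0.1, 2.7]
ee_pos: [0.5483, -0.0476, 0.0843]
wrist_force: [-4.7, -1.3, 3.0]
```

```bash
python3 -m pendant '{"translation":[[0.8,0,0],[0.8,0,0],[0.8,0,0],[0.8,0,0],[0.8,0,0],[0.8,0,0],[0.8,0,0],[0.8,0,0]],"turn":[[0,0,0],[0,0,0],[0,0,0],[0,0,0],[0,0,0],[0,0,0],[0,0,0],[0,0,0]],"jaw":[1,1,1,1,1,1,1,1]}' | egrep 'pos|force'
python3 -m pendant '{"translation":[[0.8,0,0],[0.8,0,0],[0.8,0,0],[0.8,0,0],[0.8,0,0],[0.8,0,0],[0.8,0,0],[0.8,0,0]],"turn":[[0,0,0],[0,0,0],[0,0,0],[0,0,0],[0,0,0],[0,0,0],[0,0,0],[0,0,0]],"jaw":[1,1,1,1,1,1,1,1]}' | egrep 'pos|force'
python3 -m pendant '{"translation":[[0.8,0,0],[0.8,0,0],[0.8,0,0],[0.8,0,0],[0.8,0,0]],"turn":[[0,0,0],[0,0,0],[0,0,0],[0,0,0],[0,0,0]],"jaw":[1,1,1,1,1]}' | egrep 'time|pos|force'
```

```text
ee_pos: [0.5555, -0.0474, 0.0842]
wrist_force: [-3.7, -0.2, 0.6]
ee_pos: [0.5616, -0.0475, 0.0843]
wrist_force: [-3.2, -1.1, 0.1]
time: 21.58
ee_pos: [0.5656, -0.0475, 0.0843]
wrist_force: [-3.1, -0.4, 0.7]
```

```bash
python3 -m pendant '{"translation":[[0.6,0,0],[0.6,0,0],[0.6,0,0],[0.6,0,0]],"turn":[[0,0,0],[0,0,0],[0,0,0],[0,0,0]],"jaw":[1,1,1,1]}' | egrep 'pos|force'
python3 -m pendant '{"translation":[[0.5,0,0],[0.5,0,0],[0.5,0,0],[0.5,0,0]],"turn":[[0,0,0],[0,0,0],[0,0,0],[0,0,0]],"jaw":[1,1,1,1]}' | egrep 'pos|force'
```

```text
ee_pos: [0.568, -0.0475, 0.0843]
wrist_force: [-3.4, 0.8, -0.3]
ee_pos: [0.57, -0.0475, 0.0843]
wrist_force: [-2.1, 0.5, 0.3]
```

```bash
python3 -m pendant '{"translation":[[0.5,0,0],[0.5,0,0]],"turn":[[0,0,0],[0,0,0]],"jaw":[1,1]}' | egrep 'pos|force'
```

```text
ee_pos: [0.571, -0.0475, 0.0843]
wrist_force: [-3.2, -0.4, 1.1]
```

```bash
python3 -m pendant '{"translation":[[0.5,0,0],[0.5,0,0]],"turn":[[0,0,0],[0,0,0]],"jaw":[1,1]}' | egrep 'pos|force'
```

```text
ee_pos: [0.572, -0.0475, 0.0843]
wrist_force: [-2.8, -0.4, 0.4]
```

```bash
python3 -m pendant '{"translation":[[0.5,0,0],[0.5,0,0]],"turn":[[0,0,0],[0,0,0]],"jaw":[1,1]}' | egrep 'pos|force'
```

```text
ee_pos: [0.5743, -0.0473, 0.0846]
wrist_force: [-0.9, -0.1, -1.8]
```

The force dropped from 2.8 to 0.9 N with a small jump, which looks like the click. I'll feel forward slightly to confirm.

```bash
python3 -m pendant '{"translation":[[0,0,0],[0.4,0,0]],"turn":[[0,0,0],[0,0,0]],"jaw":[1,1]}' | egrep 'pos|force'
python3 - <<'E'
from st import *
p=shot('wrist');print(st()['wrist_force'])
a=cv2.cvtColor(p['frame'][100:400,180:460],4);cv2.imwrite('pics/w12.png',cv2.resize(a,None,fx=2,fy=2,interpolation=cv2.INTER_CUBIC)) 
p=shot('scene')
a=cv2.cvtColor(p['frame'][170:320,230:400],4);cv2.imwrite('pics/s12.png',cv2.resize(a,None,fx=4,fy=4,interpolation=cv2.INTER_CUBIC)) 
E
```

```text
ee_pos: [0.5744, -0.0474, 0.0846]
wrist_force: [-0.2, -0.1, -0.4]
t 22.97 pos [ 0.5743 -0.0474  0.0845] yawY 89.8 xdir [ 0.002  0.    -1.   ] F [ 0.3 -0.8  0.7] gap 0.0004
[ 0.32130096 -0.76642878  0.72943801]
```

View pics/s12.png

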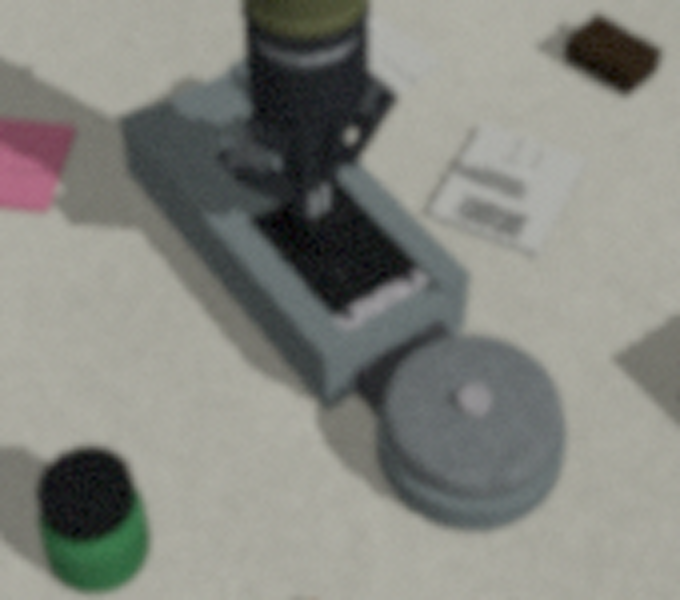

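View pics/w12.png

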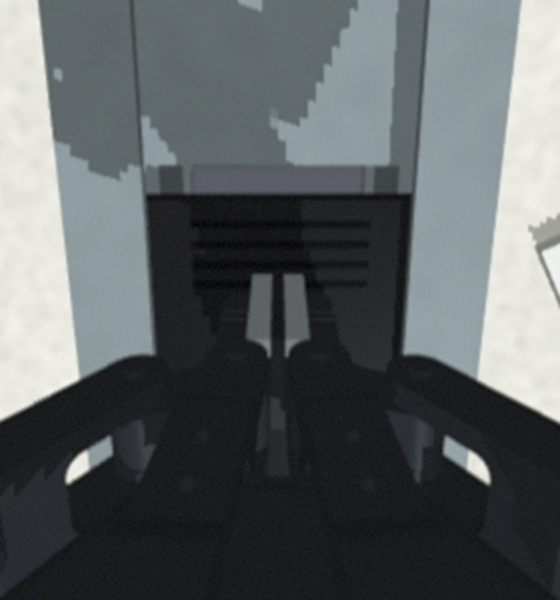

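Rib x is about 44 mm, which is 34 mm past the ramp contact, so a click there is consistent. I'll creep forward gently to confirm the tongue stays free and the stop is close.

```bash
python3 -m pendant '{"translation":[[0.4,0,0],[0.3,0,0]],"turn":[[0,0,0],[0,0,0]],"jaw":[1,1]}' | egrep 'pos|force'
```

```text
ee_pos: [0.5743, -0.0475, 0.0844]
wrist_force: [0.1, -0.2, -0.0]
```

```bash
python3 -m pendant '{"translation":[[0.3,0,0],[0.3,0,0]],"turn":[[0,0,0],[0,0,0]],"jaw":[1,1]}' | egrep 'pos|force'
```

```text
ee_pos: [0.5745, -0.0475, 0.0843]
wrist_force: [-0.1, 0.0, -0.2]
```

```bash
python3 -m pendant '{"translation":[[0.3,0,0],[0.3,0,0]],"turn":[[0,0,0],[0,0,0]],"jaw":[1,1]}' | egrep 'pos|force'
```

```text
ee_pos: [0.5748, -0.0475, 0.0843]
wrist_force: [-1.2, -0.2, 0.1]
```

```bash
python3 -m pendant '{"translation":[[0.3,0,0],[0.3,0,0]],"turn":[[0,0,0],[0,0,0]],"jaw":[1,1]}' | egrep 'pos|force'
```

```text
ee_pos: [0.5751, -0.0475, 0.0842]
wrist_force: [-3.0, -0.3, 2.5]
```

```bash
python3 -m pendant '{"translation":[[0.3,0,0],[0.3,0,0]],"turn":[[0,0,0],[0,0,0]],"jaw":[1,1]}' | egrep 'pos|force'
```

```text
ee_pos: [0.5752, -0.0475, 0.0842]
wrist_force: [-5.6, 1.4, 3.1]
```

The force rises stiffly without travel, so the cover is on the stop, about 2–3 mm past the click. I'll back off and lift clear.

```bash
python3 -m pendant '{"translation":[[-1,0,0],[-2,0,0],[-4,0,0],[-4,0,0],[0,0,4],[0,0,20],[0,0,30],[0,0,30],[-20,0,20],[-30,0,0],[-30,0,0],[0,0,0],[0,0,0]],"turn":[[0,0,0],[0,0,0],[0,0,0],[0,0,0],[0,0,0],[0,0,0],[0,0,0],[0,0,0],[0,0,0],[0,0,0],[0,0,0],[0,0,0],[0,0,0]],"jaw":[1,1,1,1,1,1,1,1,1,1,1,1,1]}'
python3 - <<'E'
from st import *
st();p=shot('wrist','w13')
p=shot('scene')
a=cv2.cvtColor(p['frame'][170:320,230:400],4);cv2.imwrite('pics/s13.png',cv2.resize(a,None,fx=4,fy=4,interpolation=cv2.INTER_CUBIC)) 
E
```

```text
time: 24.93
ee_pos: [0.484, -0.0478, 0.1889]
orientation: [0.001, 1.572, -0.003]
wrist_force: [0.8, 0.4, 0.5]
finger_gap: -0.0003
t 24.93 pos [ 0.484  -0.0478  0.1889] yawY 89.9 xdir [-0.001 -0.001 -1.   ] F [0.8 0.4 0.5] gap -0.0003
```

View pics/w13.png

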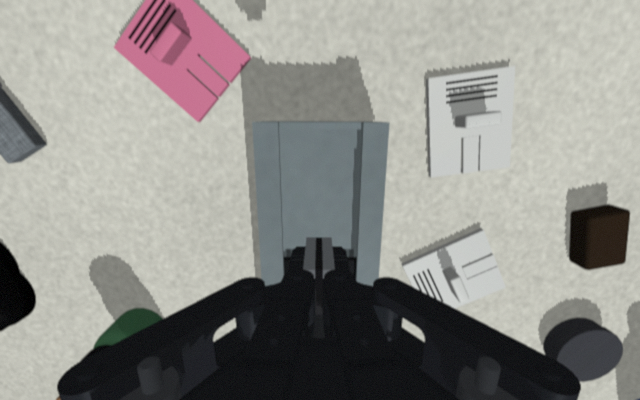

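View pics/s13.png

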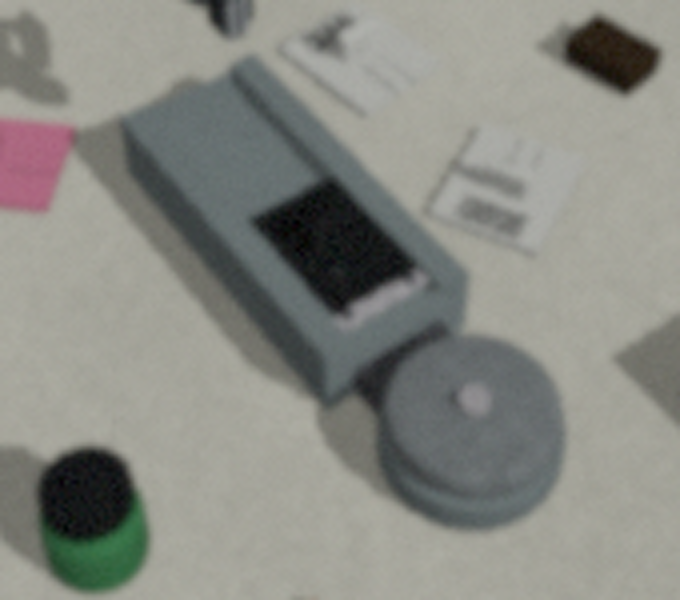

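The cover is closed against the stop bar around (385,300). One look from above at the tongue before handing in.

```bash
python3 -m pendant '{"translation":[[20,0,0],[35,0,0],[40,0,0],[40,0,0],[35,0,0],[20,0,0],[0,0,0],[0,0,0]],"turn":[[0,0,0],[0,0,0],[0,0,0],[0,0,0],[0,0,0],[0,0,0],[0,0,0],[0,0,0]],"jaw":[1,1,1,1,1,1,1,1]}'
python3 - <<'E'
from st import *
st();p=shot('wrist','w14')
a=cv2.convertScaleAbs(cv2.cvtColor(p['frame'][60:260,215:415],4),alpha=2.2);cv2.imwrite('pics/w14.png',cv2.resize(a,None,fx=3,fy=3,interpolation=cv2.INTER_CUBIC)) 
E
```

```text
time: 25.7
ee_pos: [0.6768, -0.0472, 0.1875]
orientation: [0.003, 1.57, -0.002]
wrist_force: [-0.5, 0.5, -0.7]
finger_gap: -0.0003
t 25.7 pos [ 0.6768 -0.0472  0.1875] yawY 89.8 xdir [ 0.001  0.001 -1.   ] F [-0.5  0.5 -0.7] gap -0.0003
```

View pics/w14.png

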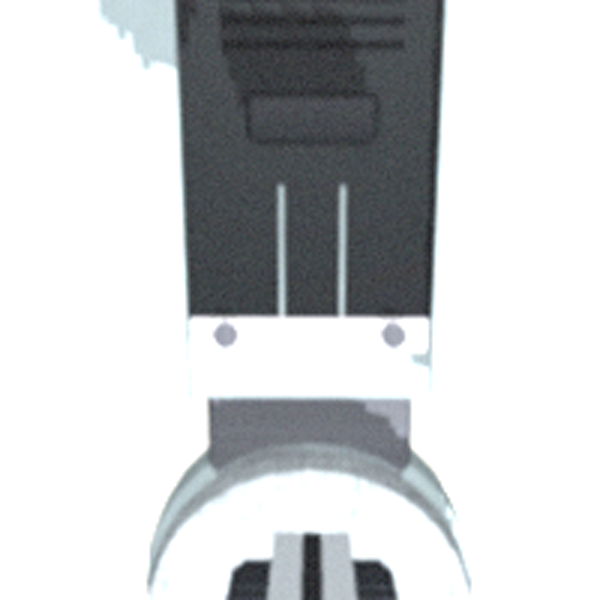

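The tongue lies level with the cover, between the slits at (280–345, 185–315), and the cover's front edge meets the stop bar. I'm handing in.

```bash
python3 -c "
from workcell import manip
print(manip.close_job())"
```

```text
the job is handed in; nothing more can be done
None
```

The battery pack is in its bay and the black cover is slid shut over it. I handed the job in at about 26 s with the gripper clear of everything.

- **Pack:** I gripped it by its fin, lowered it into the bay until it touched the floor at about 6 N, and let go. A look from above showed it flat and roughly centred.
- **Cover:** I pushed the rib from behind with closed fingers, at up to about 20 mm/s at first and 10 mm/s or less from before the ramp on.
    - **Ramp and click:** The ramp began at rib x ≈ 10 mm and took 3–5 N. At rib x ≈ 44 mm the push fell from 2.8 N to about 0 with a small jump forward, which I took as the click.
    - **End stop:** I then crept on until the cover met the stop, where the push reached 5.6 N, and backed off.
- **Last checks:** The cover's front edge is at the stop bar and the tongue lies level with the cover in the view from above. I did not tug the cover back to test the latch, so the click rests on the force drop, the travel and that view.
- **Other things:** I touched nothing else on the bench. The early estimates of the buffer's position differed by about 5 mm sideways. I settled it with a close wrist-camera look before lowering the pack.

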